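# Stand a top-heavy damper in the bench clamp

## Robot

A 6-joint arm with a two-finger parallel gripper is mounted at the origin on the work surface. World frame = base frame: x ahead of the robot, y to its left, z up, the work surface at z = 0. Lengths are in mm, angles in rad, forces in N, time in s.
With the tool pointing down it reaches from about 425 to 1125 mm from the base axis. Payload 14.9 kg.
Tool frame: the origin (TCP) lies midway between the tips of the shut fingers; the grasp point (between the pads) lies 19 mm behind it; z points along the fingers, y is the direction in which the jaws open and shut (so a half turn about z gives the same grasp; the last joint's range is limited). The gripper opens to 91 mm and grips with 3 to 60 N. Pads are 32 mm wide; open, the fingers measure 118 mm over their backs; the gripper's body (76 mm by 178 mm) begins 60 mm behind the grasp point.
Start: joints at [1.235, 0.379, 1.734, -0, 1.028, -0.033], TCP at [208.743, 668.165, 213.932] pointing down, gripper open.
Joint ranges: [-2.77, 2.77], [-0.74, 2.19], [0, 2.66], [-1.06, 4.2], [0.31, 2.87], [-3.08, 3.08]. Speed limits (rad/s): [1.89, 1.89, 2.39, 3.14, 3.14, 3.14].

## Interface

Orientations are given as a unit quaternion [w, x, y, z].
In Python, from plant import manip, vision gives the robot as it stands.
- The arm moves only by the tool servo_tool, never from a script. Its argument "plan" is a list of rows, each an object of numbers: "dx", "dy", "dz": the shift along the world's x, y, z in m; "wx", "wy", "wz": the turn, a rotation vector about the world's x, y, z in rad; "fingers": the closure, from 0 (fully open) to 1 (shut). A call has 1 to 10 rows; each row shifts and turns the commanded pose from where the row before left it; what a row does not reach is not made up. A row lasts 1/10 s, in which the tool goes at most 50 mm and 8.59 degrees, less where a joint would pass 70% of its speed; a pose out of reach is approached as far as the arm can. A call with a gripper value outside its range is refused whole. The fingers move at their own pace and stop on an object; "grip_force" is the grip in N (left out, the last holds). Time passes only in rows, so rows that do not move let the fingers close. It gives the time, the measured TCP pose, the force and the opening at its end, in the units of the state.
- manip.sense(): the state, without advancing time (a new reading comes with each control period).
- vision.get_image(name): name is "scene" or "top" or "wrist"; returns the picture (384x512x3 uint8, red, green, blue); there is no depth.
- vision.calibration(name): a dict with "K" (3x3 intrinsics, pixels), "rvec" (rotation vector, rad) and "tvec" (3), from world to camera coordinates, as OpenCV has them. Camera axes: x right, y down, z forward; pixel columns grow to the right and rows downward; lengths in mm; the calibration is good to about 2 mm. A picture is of the moment at which its call begins: read the wrist's pose just before it. calibration takes no time and is no camera call; for the wrist camera it gives the pose at the moment of the call.
- manip.close_job(): hands the job in, once; it reports no verdict.
The state is a dict: "clock": time; "joint_pos": joint angles; "joint_velocities": joint speeds; "tau": joint torques, N m; "position": TCP position; "tcp_rot": TCP orientation; "ft_force": force on the tool from outside, world axes, zero at the start; "wrist_torque": the same for the moment, N m; "finger_gap": finger opening in mm.
Only numpy, scipy, OpenCV 4.12 (cv2) and the standard library are available. Lean on these libraries where they do the work, as an engineer would, in place of code of your own. Each camera call takes 0.05 s, during which the arm holds its last target. There are 200 camera calls.

## Task

Lift the damper out of the leaning cradle, turn it upright and set it down gently, foot down, on the clamp's bed between the two open jaws, so that it stands there by itself when you let go. Then push the clamp's sliding jaw gently by its upright push plate until the damper's foot is held between both jaws, and back away. The damper must stay upright and not fall over; leave the cups, the ring and the wrench alone.

Things in the scene. Friction and masses are not known exactly. Their poses are not given: they have to be found in the camera images.
- damper: Loose top-heavy damper, 176 mm long, 0.35-0.65 kg: foot 44 mm dia. (0-40 mm along it), rod 24 mm dia. (40-90), heavy head 52 mm dia. (90-176, flat top). Origin: centre of the foot's flat underside, z along the axis to the head. Centre of mass about 115 mm up: it tips beyond about 10 degrees; gripped low, it swings over. Starts leaning 35 degrees in the cradle; the head is clear of it from 120 mm up.
- cradle: Fixed grey plastic leaning rack. Origin: centre of the underside of its 170 x 90 x 10 mm base. The damper's foot underside rests at (40, 0, 45) mm in this frame, head leaning 35 degrees towards -x (roughly to the robot), lying on supports on its lower side; 7 mm cheeks beside foot and lower head (up to 116 mm along it) end at its axis. Up and out along the axis is free. Rack under 140 mm high.
- clamp: Fixed low bench clamp, grey base 195 x 90 x 25 mm. Origin: on the bench under the centre of the bed; +x points from the sliding jaw to the fixed jaw (roughly away from the robot). Both steel jaws are 80 mm wide (y) and reach 60 mm above the bench; the fixed jaw's face is at x = +40 mm.
- clamp_bed (a point): Point on the top of the clamp's bed (25 mm above the bench), in the middle between the fixed jaw and the fully open sliding jaw; axes as the clamp's.
- clamp_jaw (a joint): Travel of the sliding jaw (m) along the clamp's +x: 0 = fully open; the jaws are 80 mm minus this apart, end stop 0.045. Holding the 44 mm foot it reads about 0.036. Starts at 0 to 0.010. Moves with about 4 N of friction, plus up to 8 N once it pushes the damper along, and stays where it is left.
- clamp_push (a point): Centre of pushing on the sliding jaw's upright grey push plate: on the plate's face that looks to the clamp's -x, 80 mm above the bench. Plate 70 mm wide (y), 12 mm thick (x), from 28 to 100 mm above the bench; on the clamp's axis, 135 mm from the sliding jaw's clamping face. Axes as the clamp's; push to +x.
- cup_a: Bystander: white cup, 76 mm across, 90 mm tall; origin at the centre of its underside.
- cup_b: Bystander: white cup, 68 mm across, 110 mm tall; origin at the centre of its underside.
- seal_ring: Bystander: dark steel ring, 70 mm across, 18 mm high, lying flat; origin at the centre of its underside.
- wrench: Bystander: steel wrench 170 mm long lying along its x; origin under its middle.
Mind the look-alikes: they are no part of the job. There is more than one size of the damper; the job needs the middle-sized.

How it is judged:
By the outcome, as a careful person would: the job done as asked, in the order asked, and still so for the second after the job is handed in, with the robot touching nothing.
It also fails if it takes over 72 s, if anything falls off the work surface, if the arm or the gripper's body presses on something with over 40 N, if the wrist force passes 120 N, or if a joint passes its speed limit or range.

## Working session

There is one attempt and no reset: what is moved stays moved. The work goes in short steps, Python scripts to look and compute and a tool call to move; the robot and the scene stay as the last step left them, time stands still between calls to the robot, and variables do not carry over. Pictures are saved under pics/ and viewed, about 8 in all and at most 12, crops included, and the job is handed in when it is done.

Besides the shell and the picture viewer there is one more tool, called after ">>>" as name(argument=value, ...), one argument or row to a line, values as JSON. servo_tool: Moves the arm, as the interface text tells. Its arguments: {"type":"object","properties":{"plan":{"type":"array","items":{"type":"object","properties":{"dx":{"type":"number"},"dy":{"type":"number"},"dz":{"type":"number"},"wx":{"type":"number"},"wy":{"type":"number"},"wz":{"type":"number"},"fingers":{"type":"number"}}}},"grip_force":{"type":"number"}},"required":["plan"]}

```bash
ls; mkdir -p pics; cat > h.py <<'E'
import numpy as np, cv2
from plant import manip, vision
def cal(n):
    c=vision.calibration(n); return np.array(c["K"],float),np.array(c["rvec"],float).reshape(3),np.array(c["tvec"],float).reshape(3)
def snap(n,f):
    im=vision.get_image(n); cv2.imwrite(f"pics/{f}.png",im[:,:,::-1]); return im
def proj(n,P,c=None):
    K,r,t=c or cal(n); return cv2.projectPoints(np.array(P,float).reshape(-1,1,3),r,t,K,None)[0].reshape(-1,2)
def ray(n,uv,z,c=None):
    K,r,t=c or cal(n); R=cv2.Rodrigues(r)[0]; o=-R.T@t
    uv=np.array(uv,float).reshape(-1,2); d=np.c_[uv,np.ones(len(uv))]@np.linalg.inv(K).T@R
    return o+d*((z-o[2])/d[:,2])[:,None]
def st():
    s=manip.sense(); print({k:np.round(v,3).tolist() for k,v in s.items() if k in("clock","joint_pos","position","tcp_rot","ft_force","finger_gap")}); return s
E
python3 - <<'E'
from h import *
st()
for n in("scene","top"):
    snap(n,n+"0"); K,r,t=cal(n); R=cv2.Rodrigues(r)[0]; print(n,K.round(1).tolist(),(-R.T@t).round(0),R.round(2).tolist())
a=cv2.imread("pics/scene0.png");b=cv2.imread("pics/top0.png")
cv2.imwrite("pics/s.png",cv2.resize(a,(800,600),interpolation=cv2.INTER_CUBIC));cv2.imwrite("pics/t.png",cv2.resize(b,(800,600),interpolation=cv2.INTER_CUBIC))
E
```

```text
pics
{'clock': 0.0, 'joint_pos': [1.235, 0.379, 1.735, -0.0, 1.028, -0.033], 'position': [208.621, 667.769, 213.291], 'tcp_rot': [-0.0, 0.151, 0.989, -0.001], 'ft_force': [0.8, -0.518, -0.647], 'finger_gap': 91.182}
scene [[364.0, 0.0, 254.6], [0.0, 364.0, 193.7], [0.0, 0.0, 1.0]] [1237. -719.  781.] [[0.77, 0.63, -0.0], [0.37, -0.45, -0.81], [-0.51, 0.63, -0.58]]
top [[497.4, 0.0, 248.9], [0.0, 497.4, 186.6], [0.0, 0.0, 1.0]] [ 324.    0. 1548.] [[0.07, -1.0, 0.01], [-0.97, -0.07, -0.21], [0.21, 0.01, -0.98]]
```

View pics/s.png

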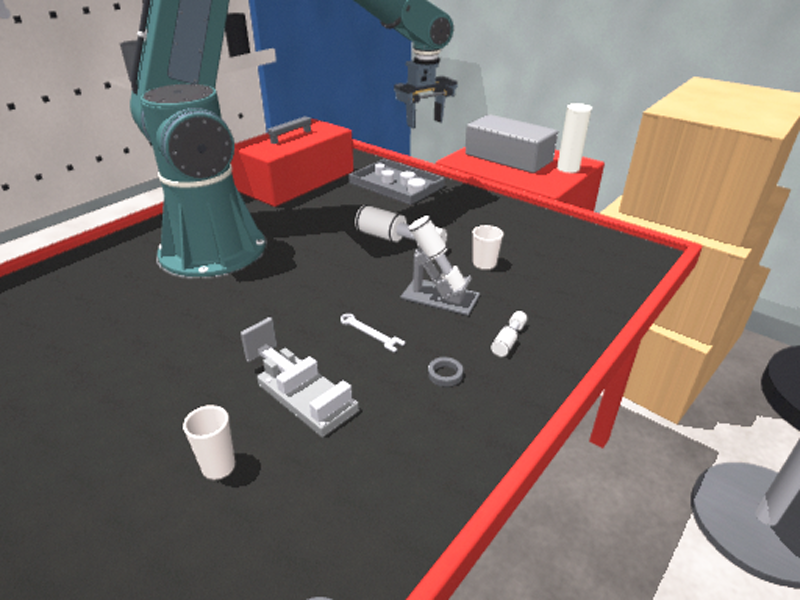

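View pics/t.png

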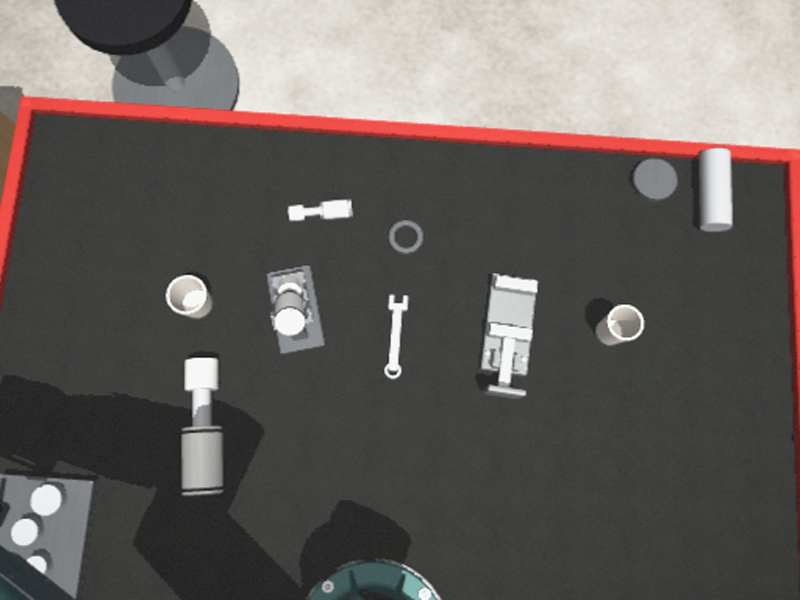

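The damper leans in the cradle at about top (295,308)/1.56. The clamp is at top (510,330)/1.56. The lying small and large dampers are the look-alikes. I'll zoom in for corners.

```bash
python3 - <<'E'
import cv2,numpy as np
a=cv2.imread("pics/scene0.png");b=cv2.imread("pics/top0.png")
def c(im,x,y,w,h,s): 
    o=cv2.resize(im[y:y+h,x:x+w],None,fx=s,fy=s,interpolation=cv2.INTER_CUBIC)
    for i in range(0,w,10):
        cv2.line(o,(i*s,0),(i*s,5 if i%50 else 12),(0,255,255),1)
        if i%20==0: cv2.putText(o,str(x+i),(i*s,20),0,.35,(0,255,255),1)
    for j in range(0,h,10):
        cv2.line(o,(0,j*s),(5,j*s),(0,255,255),1)
        if j%20==0: cv2.putText(o,str(y+j),(6,j*s+4),0,.35,(0,255,255),1)
    return o
m=np.vstack([np.hstack([c(b,165,165,50,65,6),np.zeros((390,20,3),np.uint8),])])
A=c(b,162,162,60,72,6)[:,:]; B=c(b,296,168,60,92,6)[:,:]
C=c(a,250,130,70,75,6); D=c(a,145,195,95,90,4)
H=600
m=np.zeros((600,800,3),np.uint8)
def put(o,x,y): m[y:y+o.shape[0],x:x+o.shape[1]]=o[:600-y,:800-x]
A=c(b,165,165,46,62,5);B=c(b,298,168,50,90,5);C=c(a,250,130,64,72,5);D=c(a,148,195,88,86,4)
put(A,0,0);put(C,240,0);put(D,0,0+0) if 0 else None
E=np.zeros((600,800,3),np.uint8)
put(c(b,298,168,48,90,5),562,0)
cv2.imwrite("pics/z.png",m)
D=c(a,148,195,88,86,4); m2=m
m2[375:600,0:352]=c(a,148,200,88,56,4)[:224+1].copy()[:225] if False else 0
o=c(a,148,200,88,80,4)
o=cv2.resize(o,None,fx=.7,fy=.7) if False else o
m2[365:600,0:352]=o[:235]
cv2.imwrite("pics/z.png",m2)
E
```

```text
(no output)
```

View pics/z.png

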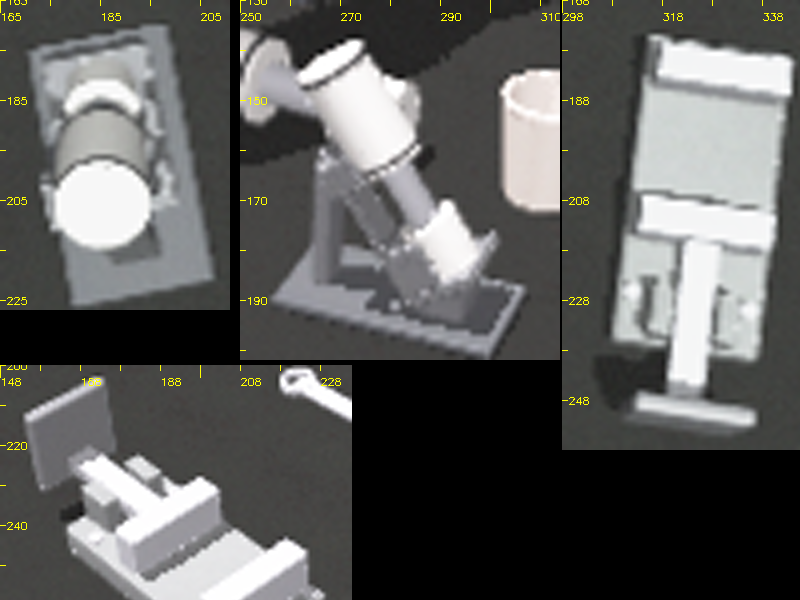

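```bash
python3 - <<'E'
from h import *
from scipy.optimize import least_squares
def pose(p,L): c,s=np.cos(p[2]),np.sin(p[2]); L=np.array(L,float); return np.c_[p[0]+c*L[:,0]-s*L[:,1],p[1]+s*L[:,0]+c*L[:,1],L[:,2]]
print("cradle corners z10",ray("top",[(171,174.6),(198.4,170),(207.6,221),(179.4,225.6)],10).round(0).tolist())
print("scene z10",ray("scene",[(256.4,189.4),(300,200),(307,187.4)],10).round(0).tolist())
print("head top",ray("top",[(185.6,205.6)],189).round(0))
print("base z25",ray("top",[(308.2,236),(337,239.6)],25).round(0).tolist())
print("fixed z60",ray("top",[(317,184.4),(343.8,187.4),(315.6,175.2)],60).round(0).tolist())
print("slide z60",ray("top",[(313.6,207),(341,210),(313.2,214.4)],60).round(0).tolist())
print("plate z100",ray("top",[(312.6,249),(336.8,252.4),(313.6,246.6),(336.8,250)],100).round(0).tolist())
# cradle fit
tp=[(171,174.6),(198.4,170),(207.6,221),(179.4,225.6),(185.6,205.6)]
L=[(85,45,10),(85,-45,10),(-85,-45,10),(-85,45,10),(-60.9,0,189.2)]
sp=[(256.4,189.4),(300,200),(307,187.4)]
Ls=[(-85,45,10)]*3
print()
f=lambda p:np.r_[(proj("top",pose(p,L))-tp).ravel()]
r=least_squares(f,[700,200,.1]);print(r.x,r.fun.round(1))
E
```

```text
cradle corners z10 [[682.0, 265.0, 10.0], [703.0, 180.0, 10.0], [542.0, 136.0, 10.0], [521.0, 222.0, 10.0]]
scene z10 [[544.0, 139.0, 10.0], [705.0, 186.0, 10.0], [682.0, 268.0, 10.0]]
head top [[555. 185. 189.]]
base z25 [[516.0, -178.0, 25.0], [511.0, -266.0, 25.0]]
fixed z60 [[672.0, -193.0, 60.0], [669.0, -276.0, 60.0], [701.0, -188.0, 60.0]]
slide z60 [[601.0, -186.0, 60.0], [598.0, -269.0, 60.0], [578.0, -186.0, 60.0]]
plate z100 [[470.0, -183.0, 100.0], [465.0, -254.0, 100.0], [477.0, -186.0, 100.0], [472.0, -254.0, 100.0]]

[6.12574072e+02 2.00486054e+02 2.60613474e-01] [-0.2 -0.4  0.3 -0.9  0.2 -0.  -0.1  0.8 -0.1  0.5]
```

>>> servo_tool(
  plan=[
    {"dz": 0.02, "dx": 0.01, "dy": -0.02, "wz": 0.056, "fingers": 0},
    {"dz": 0.02, "dx": 0.015, "dy": -0.025, "wz": 0.056},
    {"dz": 0.02, "dx": 0.016, "dy": -0.025, "wz": 0.056},
    {"dz": 0.02, "dx": 0.016, "dy": -0.025, "wz": 0.056},
    {"dx": 0.016, "dy": -0.025, "wz": 0.056},
    {"dx": 0.016, "dy": -0.025, "wz": 0.056},
    {"dx": 0.016, "dy": -0.025, "wz": 0.056},
    {"dx": 0.016, "dy": -0.025, "wz": 0.056},
    {"dx": 0.016, "dy": -0.025, "wz": 0.056},
    {"dx": 0.016, "dy": -0.025, "wz": 0.056},
  ],
)

```text
invalid input
```

>>> servo_tool(
  plan=[
    {"dx": 0.016, "dy": -0.025, "wx": 0.0158, "wy": -0.059},
    {"dx": 0.016, "dy": -0.025, "wx": 0.0158, "wy": -0.059},
    {"dx": 0.016, "dy": -0.025, "wx": 0.0158, "wy": -0.059},
    {"dx": 0.016, "dy": -0.025, "wx": 0.0158, "wy": -0.059},
    {"dx": 0.016, "dy": -0.025, "wx": 0.0158, "wy": -0.059},
    {"dx": 0.016, "dy": -0.025, "wx": 0.0158, "wy": -0.059},
    {"dx": 0.016, "dy": -0.025, "wx": 0.0158, "wy": -0.059},
    {"dx": 0.016, "dy": -0.025, "wx": 0.0158, "wy": -0.059},
    {"dx": 0.016, "dy": -0.025, "wx": 0.0158, "wy": -0.059},
    {"dx": 0.01, "dy": -0.02, "wx": 0.0158, "wy": -0.059},
  ],
)

```text
invalid input
```

>>> servo_tool(
  plan=[
    {},
    {},
    {},
  ],
)

```text
invalid input
```

```bash
cat > tgt.py <<'E'
from h import *
from scipy.spatial.transform import Rotation as Rn
def cradle(cx=613.5,cy=202,th=.26):
    e=np.array([np.cos(th),np.sin(th),0]); y=np.array([-np.sin(th),np.cos(th),0])
    foot=np.array([cx,cy,0])+40*e+[0,0,45]; a=np.radians(35)
    u=-np.sin(a)*e+np.array([0,0,np.cos(a)]); z=-u; x=np.cross(y,z)
    return foot,u,np.c_[x,y,z]
def delta(P,R,s=None):
    s=s or manip.sense(); R0=Rn.from_quat(np.roll(s["tcp_rot"],-1))
    return P-np.array(s["position"]),(Rn.from_matrix(R)*R0.inv()).as_rotvec()
E
python3 - <<'E'
from tgt import *
s=st(); f,u,R=cradle(); d,w=delta(f+238*u,R); print(d.round(1),w.round(3))
c=cal("wrist"); im=snap("wrist","w1"); print(proj("wrist",[f+176*u,f+90*u,f],c).round(0))
E
```

```text
{'clock': 0.1, 'joint_pos': [1.235, 0.379, 1.735, -0.0, 1.028, -0.033], 'position': [208.629, 667.825, 213.371], 'tcp_rot': [-0.0, 0.151, 0.989, -0.0], 'ft_force': [-0.164, 0.418, -0.332], 'finger_gap': 91.104}
[ 311.6 -490.6   26.6] [-0.012 -0.619  0.545]
[[-44. 588.]
 [ 30. 527.]
 [ 82. 483.]]
```

View pics/w1.png

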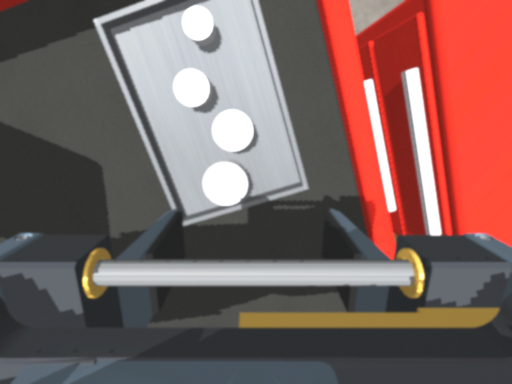

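The moves were refused, so the arm is still over the tray (the wrist view shows the tray). Perhaps rows need every field.

>>> servo_tool(
  plan=[
    {"dx": 0.01, "dy": -0.02, "dz": 0.02, "wx": 0, "wy": 0, "wz": 0.056, "fingers": 0},
  ],
  grip_force=30,
)

```text
clock: 0.25
position: [217.7, 647.8, 231.4]
tcp_rot: [-0.001, 0.122, 0.992, -0.002]
ft_force: [-0.2, -1.3, 0.3]
finger_gap: 91.6
```

>>> servo_tool(
  plan=[
    {"dx": 0.016, "dy": -0.025, "dz": 0.02, "wx": 0, "wy": 0, "wz": 0.056, "fingers": 0},
    {"dx": 0.016, "dy": -0.025, "dz": 0.02, "wx": 0, "wy": 0, "wz": 0.056, "fingers": 0},
    {"dx": 0.016, "dy": -0.025, "dz": 0.02, "wx": 0, "wy": 0, "wz": 0.056, "fingers": 0},
    {"dx": 0.016, "dy": -0.025, "dz": 0, "wx": 0, "wy": 0, "wz": 0.056, "fingers": 0},
    {"dx": 0.016, "dy": -0.025, "dz": 0, "wx": 0, "wy": 0, "wz": 0.056, "fingers": 0},
    {"dx": 0.016, "dy": -0.025, "dz": 0, "wx": 0, "wy": 0, "wz": 0.056, "fingers": 0},
    {"dx": 0.016, "dy": -0.025, "dz": 0, "wx": 0, "wy": 0, "wz": 0.056, "fingers": 0},
    {"dx": 0.016, "dy": -0.025, "dz": 0, "wx": 0, "wy": 0, "wz": 0.056, "fingers": 0},
    {"dx": 0.016, "dy": -0.025, "dz": 0, "wx": 0, "wy": 0, "wz": 0.056, "fingers": 0},
    {"dx": 0.016, "dy": -0.025, "dz": 0, "wx": 0, "wy": 0, "wz": 0, "fingers": 0},
  ],
)

```text
clock: 1.25
position: [379.1, 397.0, 293.8]
tcp_rot: [-0.0, -0.129, 0.992, -0.0]
ft_force: [-0.1, -0.2, 0.3]
finger_gap: 91.4
```

>>> servo_tool(
  plan=[
    {"dx": 0.014, "dy": -0.022, "dz": 0, "wx": 0.0158, "wy": -0.059, "wz": 0, "fingers": 0},
    {"dx": 0.014, "dy": -0.022, "dz": 0, "wx": 0.0158, "wy": -0.059, "wz": 0, "fingers": 0},
    {"dx": 0.014, "dy": -0.022, "dz": 0, "wx": 0.0158, "wy": -0.059, "wz": 0, "fingers": 0},
    {"dx": 0.014, "dy": -0.022, "dz": 0, "wx": 0.0158, "wy": -0.059, "wz": 0, "fingers": 0},
    {"dx": 0.014, "dy": -0.022, "dz": 0, "wx": 0.0158, "wy": -0.059, "wz": 0, "fingers": 0},
    {"dx": 0.014, "dy": -0.022, "dz": 0, "wx": 0.0158, "wy": -0.059, "wz": 0, "fingers": 0},
    {"dx": 0.014, "dy": -0.022, "dz": 0, "wx": 0.0158, "wy": -0.059, "wz": 0, "fingers": 0},
    {"dx": 0.014, "dy": -0.022, "dz": 0, "wx": 0.0158, "wy": -0.059, "wz": 0, "fingers": 0},
    {"dx": 0.014, "dy": -0.022, "dz": 0, "wx": 0.0158, "wy": -0.059, "wz": 0, "fingers": 0},
    {"dx": 0.014, "dy": -0.022, "dz": 0, "wx": 0.0158, "wy": -0.059, "wz": 0, "fingers": 0},
  ],
)

```text
clock: 2.25
position: [519.0, 177.2, 294.1]
tcp_rot: [0.299, -0.122, 0.945, 0.04]
ft_force: [0.3, 1.2, -0.3]
finger_gap: 91.3
```

```bash
python3 - <<'E'
from tgt import *
s=st(); f,u,R=cradle(); d,w=delta(f+238*u,R); print(d.round(1),w.round(3))
c=cal("wrist"); im=snap("wrist","w2"); print(proj("wrist",[f+176*u,f+90*u,f],c).round(0))
E
```

```text
{'clock': 2.25, 'joint_pos': [0.297, -0.189, 2.299, -0.051, 0.42, -1.492], 'position': [519.042, 177.153, 294.085], 'tcp_rot': [0.299, -0.122, 0.945, 0.04], 'ft_force': [0.276, 1.18, -0.316], 'finger_gap': 91.273}
[  1.2   0.  -54.1] [-0.003  0.002  0.002]
[[252. 160.]
 [252. 148.]
 [252. 140.]]
```

View pics/w2.png

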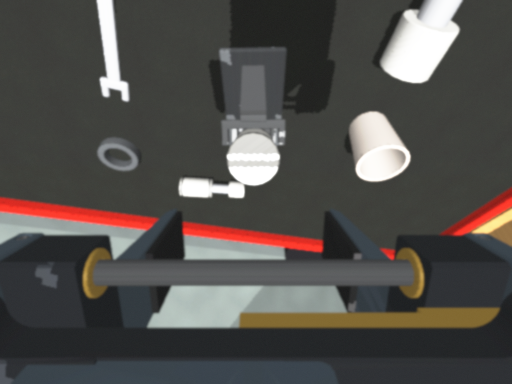

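The head's top disc is at pixel (253.5,159), against a prediction of (252,160). The pose is good; I'll add about 1.5 mm in +y and approach along the axis.

>>> servo_tool(
  plan=[
    {"dx": 0.001, "dy": 0.0015, "dz": -0.018, "wx": 0, "wy": 0, "wz": 0, "fingers": 0},
    {"dx": 0, "dy": 0, "dz": -0.018, "wx": 0, "wy": 0, "wz": 0, "fingers": 0},
    {"dx": 0, "dy": 0, "dz": -0.018, "wx": 0, "wy": 0, "wz": 0, "fingers": 0},
    {"dx": 0.0055, "dy": 0.0015, "dz": -0.0082, "wx": 0, "wy": 0, "wz": 0, "fingers": 0},
    {"dx": 0.0055, "dy": 0.0015, "dz": -0.0082, "wx": 0, "wy": 0, "wz": 0, "fingers": 0},
    {"dx": 0.0055, "dy": 0.0015, "dz": -0.0082, "wx": 0, "wy": 0, "wz": 0, "fingers": 0},
    {"dx": 0.0055, "dy": 0.0015, "dz": -0.0082, "wx": 0, "wy": 0, "wz": 0, "fingers": 0},
    {"dx": 0, "dy": 0, "dz": 0, "wx": 0, "wy": 0, "wz": 0, "fingers": 0},
  ],
)

```text
clock: 3.1
position: [540.5, 186.7, 228.3]
tcp_rot: [0.283, -0.122, 0.951, 0.036]
ft_force: [-0.7, -0.7, -0.0]
finger_gap: 91.2
```

```bash
python3 - <<'E'
from tgt import *
s=st(); f,u,R=cradle(cy=203.5); d,w=delta(f+128*u,R); print(d.round(1),w.round(3))
c=cal("wrist"); im=snap("wrist","w3"); print(proj("wrist",[f+176*u,f+90*u,f],c).round(1))
g=(im[:230].min(2)>200).astype(np.uint8); n,l,stt,ce=cv2.connectedComponentsWithStats(g)
print([(stt[i].tolist(),ce[i].round(1).tolist()) for i in range(1,n) if stt[i][4]>300])
E
```

```text
{'clock': 3.1, 'joint_pos': [0.305, -0.028, 2.287, -0.091, 0.306, -1.444], 'position': [540.465, 186.706, 228.325], 'tcp_rot': [0.283, -0.122, 0.951, 0.036], 'ft_force': [-0.688, -0.707, -0.046], 'finger_gap': 91.219}
[ 40.7   8.2 -78.5] [ 0.009 -0.031  0.004]
[[249.2 201.2]
 [250.4 178.6]
 [251.1 165.2]]
[([65, 0, 43, 120, 1840], [83.2, 58.7]), ([406, 0, 99, 101, 5267], [455.3, 52.7]), ([370, 134, 63, 77, 2530], [396.7, 176.9]), ([216, 196, 66, 11, 620], [248.6, 201.0]), ([174, 205, 104, 25, 1353], [227.5, 217.3])]
```

J5 is at its limit, so I'll reduce the tool tilt to about 0.30 rad. The pads then grip the head about 18° off its axis, which is harmless.

>>> servo_tool(
  plan=[
    {"dx": 0, "dy": 0, "dz": 0.004, "wx": -0.018, "wy": 0.067, "wz": 0, "fingers": 0},
    {"dx": 0, "dy": 0, "dz": 0, "wx": -0.018, "wy": 0.067, "wz": 0, "fingers": 0},
    {"dx": 0, "dy": 0, "dz": 0, "wx": -0.018, "wy": 0.067, "wz": 0, "fingers": 0},
    {"dx": 0, "dy": 0, "dz": 0, "wx": -0.018, "wy": 0.067, "wz": 0, "fingers": 0},
    {"dx": 0, "dy": 0, "dz": 0, "wx": 0, "wy": 0, "wz": 0, "fingers": 0},
  ],
)

```text
clock: 3.65
position: [540.8, 186.7, 233.3]
tcp_rot: [0.149, -0.126, 0.981, 0.018]
ft_force: [1.0, -0.1, 0.2]
finger_gap: 91.2
```

```bash
cat >> tgt.py <<'E'
def grasp(ax,tilt=.30,**k):
    f,u,R=cradle(**k); y=R[:,1]; a=np.radians(35)-tilt
    Rt=Rn.from_rotvec(y*a).as_matrix()@R
    return f+ax*u+19*Rt[:,2],Rt
E
python3 - <<'E'
from tgt import *
s=st()
for ax in(230,150):
    P,Rt=grasp(ax,cy=203.5); d,w=delta(P,Rt); print(P.round(1),d.round(1),w.round(3))
f,u,R=cradle(cy=203.5)
c=cal("wrist"); im=snap("wrist","w4"); print(proj("wrist",[f+176*u,f+90*u],c).round(1))
E
```

```text
{'clock': 3.65, 'joint_pos': [0.299, 0.036, 2.142, -0.024, 0.662, -1.512], 'position': [540.83, 186.737, 233.253], 'tcp_rot': [0.149, -0.126, 0.981, 0.018], 'ft_force': [0.952, -0.134, 0.231], 'finger_gap': 91.209}
[530.1 181.3 215.3] [-10.7  -5.4 -18. ] [0.002 0.002 0.004]
[574.4 193.1 149.7] [ 33.6   6.4 -83.5] [0.002 0.002 0.004]
[[249.5 210.2]
 [250.7 207. ]]
```

View pics/w4.png

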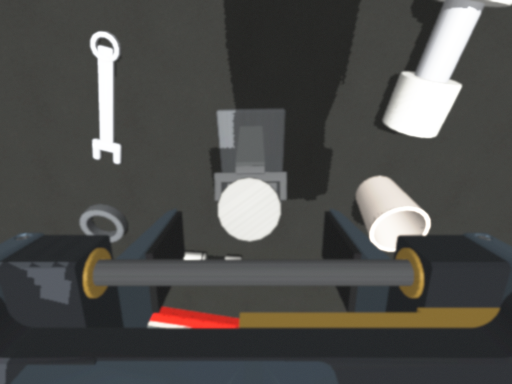

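Disc centre (249,209) matches the predicted (249.5,210). Descending to the grasp.

>>> servo_tool(
  plan=[
    {"dx": 0.0042, "dy": 0.0008, "dz": -0.0105, "wx": 0, "wy": 0, "wz": 0, "fingers": 0},
    {"dx": 0.0042, "dy": 0.0008, "dz": -0.0105, "wx": 0, "wy": 0, "wz": 0, "fingers": 0},
    {"dx": 0.0042, "dy": 0.0008, "dz": -0.0105, "wx": 0, "wy": 0, "wz": 0, "fingers": 0},
    {"dx": 0.0042, "dy": 0.0008, "dz": -0.0105, "wx": 0, "wy": 0, "wz": 0, "fingers": 0},
    {"dx": 0.0042, "dy": 0.0008, "dz": -0.0105, "wx": 0, "wy": 0, "wz": 0, "fingers": 0},
    {"dx": 0.0042, "dy": 0.0008, "dz": -0.0105, "wx": 0, "wy": 0, "wz": 0, "fingers": 0},
    {"dx": 0.0042, "dy": 0.0008, "dz": -0.0105, "wx": 0, "wy": 0, "wz": 0, "fingers": 0},
    {"dx": 0.0042, "dy": 0.0008, "dz": -0.0105, "wx": 0, "wy": 0, "wz": 0, "fingers": 0},
    {"dx": 0, "dy": 0, "dz": 0, "wx": 0, "wy": 0, "wz": 0, "fingers": 0},
  ],
)

```text
clock: 4.6
position: [572.9, 192.6, 146.6]
tcp_rot: [0.148, -0.126, 0.981, 0.018]
ft_force: [-0.8, 0.3, 0.5]
finger_gap: 90.9
```

```bash
python3 - <<'E'
from tgt import *
s=st(); P,Rt=grasp(150,cy=203.5); d,w=delta(P,Rt); print(d.round(1),w.round(3))
E
```

```text
{'clock': 4.6, 'joint_pos': [0.291, 0.224, 2.121, -0.027, 0.498, -1.514], 'position': [572.941, 192.624, 146.558], 'tcp_rot': [0.148, -0.126, 0.981, 0.018], 'ft_force': [-0.755, 0.273, 0.493], 'finger_gap': 90.942}
[1.5 0.5 3.2] [ 0.003 -0.     0.004]
```

>>> servo_tool(
  plan=[
    {"dx": 0.001, "dy": 0, "dz": 0.003, "wx": 0, "wy": 0, "wz": 0, "fingers": 0},
    {"dx": 0, "dy": 0, "dz": 0, "wx": 0, "wy": 0, "wz": 0, "fingers": 1},
    {"dx": 0, "dy": 0, "dz": 0, "wx": 0, "wy": 0, "wz": 0, "fingers": 1},
    {"dx": 0, "dy": 0, "dz": 0, "wx": 0, "wy": 0, "wz": 0, "fingers": 1},
    {"dx": 0, "dy": 0, "dz": 0, "wx": 0, "wy": 0, "wz": 0, "fingers": 1},
    {"dx": 0, "dy": 0, "dz": 0, "wx": 0, "wy": 0, "wz": 0, "fingers": 1},
    {"dx": 0, "dy": 0, "dz": 0, "wx": 0, "wy": 0, "wz": 0, "fingers": 1},
    {"dx": 0, "dy": 0, "dz": 0, "wx": 0, "wy": 0, "wz": 0, "fingers": 1},
  ],
  grip_force=40,
)

```text
clock: 5.4
position: [574.1, 192.8, 151.3]
tcp_rot: [0.149, -0.127, 0.981, 0.018]
ft_force: [-1.9, 0.5, 3.7]
finger_gap: 51.6
```

>>> servo_tool(
  plan=[
    {"dx": -0.003, "dy": -0.0008, "dz": 0.0045, "wx": 0, "wy": 0, "wz": 0, "fingers": 1},
    {"dx": -0.0055, "dy": -0.0015, "dz": 0.0082, "wx": 0, "wy": 0, "wz": 0, "fingers": 1},
    {"dx": -0.0055, "dy": -0.0015, "dz": 0.0082, "wx": 0, "wy": 0, "wz": 0, "fingers": 1},
    {"dx": -0.0055, "dy": -0.0015, "dz": 0.0082, "wx": 0, "wy": 0, "wz": 0, "fingers": 1},
    {"dx": -0.0055, "dy": -0.0015, "dz": 0.0082, "wx": 0, "wy": 0, "wz": 0, "fingers": 1},
    {"dx": -0.0055, "dy": -0.0015, "dz": 0.0082, "wx": 0, "wy": 0, "wz": 0, "fingers": 1},
    {"dx": -0.0055, "dy": -0.0015, "dz": 0.0082, "wx": 0, "wy": 0, "wz": 0, "fingers": 1},
    {"dx": -0.0055, "dy": -0.0015, "dz": 0.0082, "wx": 0, "wy": 0, "wz": 0, "fingers": 1},
    {"dx": -0.0055, "dy": -0.0015, "dz": 0.0082, "wx": 0, "wy": 0, "wz": 0, "fingers": 1},
    {"dx": 0, "dy": 0, "dz": 0, "wx": 0, "wy": 0, "wz": 0, "fingers": 1},
  ],
)

```text
clock: 6.4
position: [527.0, 180.0, 222.6]
tcp_rot: [0.15, -0.127, 0.98, 0.018]
ft_force: [-0.8, 0.2, -5.5]
finger_gap: 51.7
```

```bash
python3 - <<'E'
from tgt import *
s=st(); snap("scene","s2"); a=cv2.imread("pics/s2.png")[80:240,200:370]; cv2.imwrite("pics/s2c.png",cv2.resize(a,None,fx=3,fy=3,interpolation=cv2.INTER_CUBIC))
E
```

```text
{'clock': 6.4, 'joint_pos': [0.294, 0.024, 2.177, -0.023, 0.638, -1.518], 'position': [527.027, 179.973, 222.635], 'tcp_rot': [0.15, -0.127, 0.98, 0.018], 'ft_force': [-0.767, 0.233, -5.491], 'finger_gap': 51.747}
```

View pics/s2c.png

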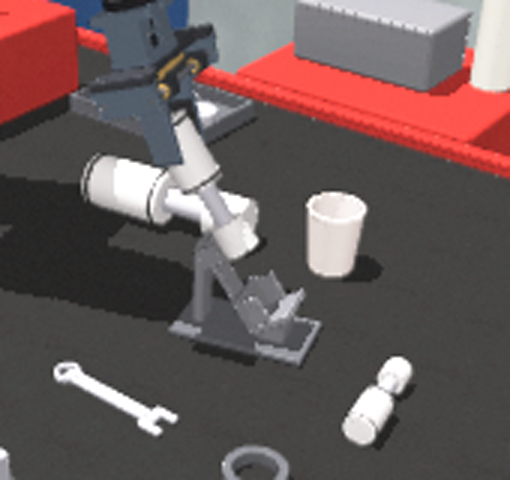

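The damper is held, with its foot clear of the cradle. Now up, upright, and across.

>>> servo_tool(
  plan=[
    {"dx": 0, "dy": 0, "dz": 0.015, "wx": 0, "wy": 0, "wz": 0, "fingers": 1},
    {"dx": 0, "dy": 0, "dz": 0.02, "wx": 0, "wy": 0, "wz": 0, "fingers": 1},
    {"dx": 0, "dy": 0, "dz": 0.02, "wx": 0, "wy": 0, "wz": 0, "fingers": 1},
    {"dx": 0, "dy": -0.005, "dz": 0.02, "wx": 0, "wy": 0, "wz": 0, "fingers": 1},
    {"dx": 0, "dy": -0.01, "dz": 0.005, "wx": -0.0157, "wy": 0.059, "wz": 0, "fingers": 1},
    {"dx": 0, "dy": -0.015, "dz": 0, "wx": -0.0157, "wy": 0.059, "wz": 0, "fingers": 1},
    {"dx": 0, "dy": -0.02, "dz": 0, "wx": -0.0157, "wy": 0.059, "wz": 0, "fingers": 1},
    {"dx": 0, "dy": -0.02, "dz": 0, "wx": -0.0157, "wy": 0.059, "wz": 0, "fingers": 1},
    {"dx": 0.005, "dy": -0.02, "dz": 0, "wx": -0.0157, "wy": 0.059, "wz": 0, "fingers": 1},
    {"dx": 0.005, "dy": -0.02, "dz": 0, "wx": -0.0157, "wy": 0.059, "wz": 0, "fingers": 1},
  ],
  grip_force=50,
)

```text
clock: 7.45
position: [537.5, 69.1, 301.0]
tcp_rot: [-0.033, -0.128, 0.991, -0.006]
ft_force: [0.5, -0.1, -5.2]
finger_gap: 51.6
```

>>> servo_tool(
  plan=[
    {"dx": 0.005, "dy": -0.02, "dz": 0, "wx": -0.0157, "wy": 0.059, "wz": 0, "fingers": 1},
    {"dx": 0.005, "dy": -0.02, "dz": 0, "wx": -0.0157, "wy": 0.059, "wz": 0, "fingers": 1},
    {"dx": 0.005, "dy": -0.02, "dz": 0, "wx": -0.0157, "wy": 0.059, "wz": 0, "fingers": 1},
    {"dx": 0.01, "dy": -0.02, "dz": 0, "wx": -0.0157, "wy": 0.059, "wz": 0, "fingers": 1},
    {"dx": 0.01, "dy": -0.025, "dz": 0, "wx": 0, "wy": 0, "wz": -0.06, "fingers": 1},
    {"dx": 0.01, "dy": -0.025, "dz": 0, "wx": 0, "wy": 0, "wz": -0.06, "fingers": 1},
    {"dx": 0.01, "dy": -0.025, "dz": 0, "wx": 0, "wy": 0, "wz": -0.06, "fingers": 1},
    {"dx": 0.01, "dy": -0.025, "dz": 0, "wx": 0, "wy": 0, "wz": -0.06, "fingers": 1},
    {"dx": 0.01, "dy": -0.025, "dz": 0, "wx": 0, "wy": 0, "wz": -0.06, "fingers": 1},
    {"dx": 0.01, "dy": -0.025, "dz": 0, "wx": 0, "wy": 0, "wz": -0.06, "fingers": 1},
  ],
)

```text
clock: 8.45
position: [622.8, -161.2, 300.5]
tcp_rot: [-0.154, 0.052, 0.987, 0.006]
ft_force: [0.7, 0.6, -5.6]
finger_gap: 51.6
```

>>> servo_tool(
  plan=[
    {"dx": 0.004, "dy": -0.02, "dz": 0, "wx": 0, "wy": 0, "wz": -0.06, "fingers": 1},
    {"dx": 0.004, "dy": -0.02, "dz": 0, "wx": 0, "wy": 0, "wz": -0.06, "fingers": 1},
    {"dx": 0, "dy": -0.01, "dz": 0, "wx": 0, "wy": 0, "wz": -0.06, "fingers": 1},
    {"dx": 0, "dy": 0, "dz": -0.01, "wx": 0, "wy": 0, "wz": -0.06, "fingers": 1},
    {"dx": 0, "dy": 0, "dz": -0.01, "wx": 0, "wy": 0, "wz": 0, "fingers": 1},
    {"dx": 0, "dy": 0, "dz": 0, "wx": 0, "wy": 0, "wz": 0, "fingers": 1},
  ],
)

```text
clock: 9.05
position: [629.5, -209.8, 279.1]
tcp_rot: [-0.154, 0.167, 0.974, 0.024]
ft_force: [-0.4, 0.4, -5.3]
finger_gap: 51.5
```

```bash
cat >> tgt.py <<'E'
def held():
    "pose of damper from tool, using the grasp record"
    R1=Rn.from_quat(np.roll([0.149,-0.127,0.981,0.018],-1)); f,u,_=cradle(cy=203.5)
    l=R1.inv().apply(np.array([f-np.array([574.1,192.8,151.3]),u]))
    s=manip.sense(); R=Rn.from_quat(np.roll(s["tcp_rot"],-1)); o=R.apply(l); return np.array(s["position"])+o[0],o[1]
E
python3 - <<'E'
from tgt import *
s=st(); f,u=held(); print(f.round(1),u.round(3))
snap("scene","s3"); snap("top","t3")
E
python3 - <<'E'
import cv2,numpy as np
a=cv2.resize(cv2.imread("pics/s3.png")[120:290,90:250],None,fx=3,fy=3,interpolation=cv2.INTER_CUBIC)
b=cv2.resize(cv2.imread("pics/t3.png")[140:310,280:385],None,fx=3,fy=3,interpolation=cv2.INTER_CUBIC)
cv2.imwrite("pics/m3.png",np.hstack([a,b]))
E
```

```text
{'clock': 9.05, 'joint_pos': [-0.353, 0.4, 1.602, -0.008, 1.451, -1.581], 'position': [629.527, -209.768, 279.057], 'tcp_rot': [-0.154, 0.167, 0.974, 0.024], 'ft_force': [-0.445, 0.362, -5.335], 'finger_gap': 51.496}
[ 634.2 -211.2  145.6] [ 0.003 -0.     1.   ]
```

View pics/m3.png

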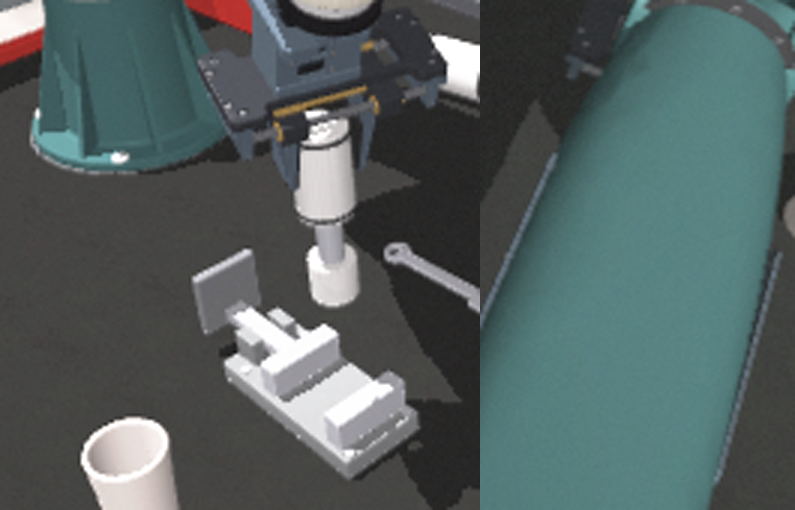

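```bash
cat > ov.py <<'E'
from tgt import *
def circ(c,u,r,n=40):
    a=np.cross(u,[1,0,0]);a/=np.linalg.norm(a);b=np.cross(u,a);t=np.linspace(0,2*np.pi,n)
    return c+r*(np.cos(t)[:,None]*a+np.sin(t)[:,None]*b)
def clampw(cx,cy,th,q):
    W=lambda L:np.c_[cx+np.cos(th)*np.array(L)[:,0]-np.sin(th)*np.array(L)[:,1],cy+np.sin(th)*np.array(L)[:,0]+np.cos(th)*np.array(L)[:,1],np.array(L)[:,2]]
    sx=-40+q; px=sx-135
    return [W([(40,-40,25),(40,40,25),(40,40,60),(40,-40,60),(40,-40,25)]),W([(sx,-40,25),(sx,40,25),(sx,40,60),(sx,-40,60),(sx,-40,25)]),
      W([(px,-35,28),(px,35,28),(px,35,100),(px,-35,100),(px,-35,28)])]
def draw(cam,f,win,s,lines):
    x,y,w,h=win; o=cv2.resize(cv2.imread(f)[y:y+h,x:x+w],None,fx=s,fy=s,interpolation=cv2.INTER_CUBIC)
    for L,col in lines:
        p=((proj(cam,L)+.5-[x,y])*s-.5); cv2.polylines(o,[(p*8).round().astype(int).reshape(-1,1,2)],False,col,1,cv2.LINE_AA,3)
    return o
E
python3 - <<'E'
from ov import *
f,u=held(); cl=[(l,(0,0,255)) for l in clampw(631,-231,-.05,.009*1000)]
d=[(circ(f+a*u,u,r),(0,200,0)) for a,r in((0,22),(40,22),(90,26),(176,26))]
A=draw("scene","pics/s3.png",(140,145,105,140),4,cl+d)
B=draw("top","pics/top0.png",(300,165,50,95),6,cl)[:560,:300]
m=np.zeros((570,725,3),np.uint8); m[:560,:420]=A; m[:B.shape[0],425:725]=B; cv2.imwrite("pics/m4.png",m)
E
```

```text
(no output)
```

View pics/m4.png

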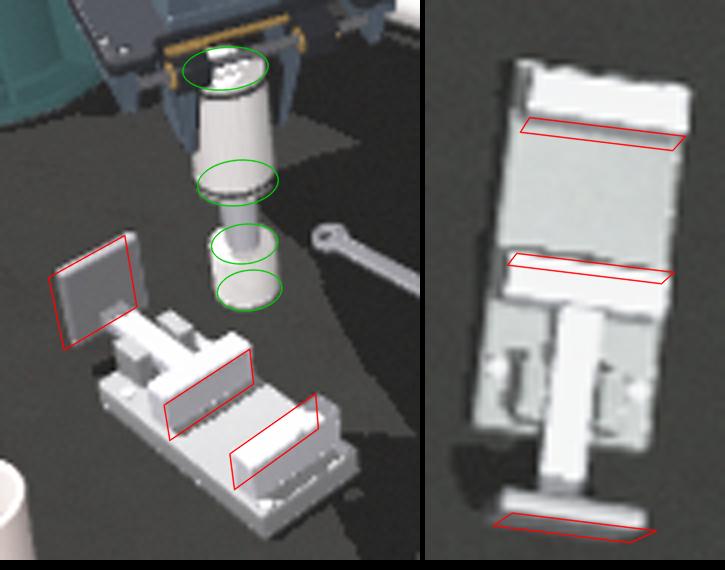

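Rings (green) and clamp outlines (red) agree with the picture to about 2 mm. The damper hangs vertical and the clamp sits at about (631,-231), yaw ≈ -0.06, jaw ≈ 9 mm. Now shift and lower.

>>> servo_tool(
  plan=[
    {"dx": 0.0015, "dy": -0.01, "dz": 0, "wx": 0, "wy": 0, "wz": 0, "fingers": 1},
    {"dx": 0, "dy": -0.01, "dz": 0, "wx": 0, "wy": 0, "wz": 0, "fingers": 1},
    {"dx": 0, "dy": 0, "dz": -0.01, "wx": 0, "wy": 0, "wz": 0, "fingers": 1},
    {"dx": 0, "dy": 0, "dz": -0.015, "wx": 0, "wy": 0, "wz": 0, "fingers": 1},
    {"dx": 0, "dy": 0, "dz": -0.015, "wx": 0, "wy": 0, "wz": 0, "fingers": 1},
    {"dx": 0, "dy": 0, "dz": -0.015, "wx": 0, "wy": 0, "wz": 0, "fingers": 1},
    {"dx": 0, "dy": 0, "dz": -0.015, "wx": 0, "wy": 0, "wz": 0, "fingers": 1},
    {"dx": 0, "dy": 0, "dz": -0.01, "wx": 0, "wy": 0, "wz": 0, "fingers": 1},
    {"dx": 0, "dy": 0, "dz": 0, "wx": 0, "wy": 0, "wz": 0, "fingers": 1},
  ],
)

```text
clock: 10.05
position: [630.9, -229.6, 199.4]
tcp_rot: [-0.154, 0.168, 0.973, 0.024]
ft_force: [-0.1, 0.2, -5.9]
finger_gap: 51.7
```

```bash
python3 - <<'E'
from ov import *
s=st(); f,u=held(); print(f.round(1),u.round(3)); snap("scene","s5")
cl=[(l,(0,0,255)) for l in clampw(631,-231,-.06,9)]
d=[(circ(f+a*u,u,r),(0,200,0)) for a,r in((0,22),(40,22),(90,26))]
A=draw("scene","pics/s5.png",(140,165,105,115),5,cl+d); B=draw("scene","pics/s5.png",(180,180,50,105),5,[])
m=np.zeros((575,790,3),np.uint8); m[:575,:525]=A; m[:525,530:780]=B; cv2.imwrite("pics/m5.png",m)
E
```

```text
{'clock': 10.05, 'joint_pos': [-0.378, 0.49, 1.627, -0.016, 1.337, -1.6], 'position': [630.906, -229.648, 199.373], 'tcp_rot': [-0.154, 0.168, 0.973, 0.024], 'ft_force': [-0.14, 0.163, -5.949], 'finger_gap': 51.68}
[ 635.6 -231.1   65.9] [ 0.003 -0.     1.   ]
```

View pics/m5.png

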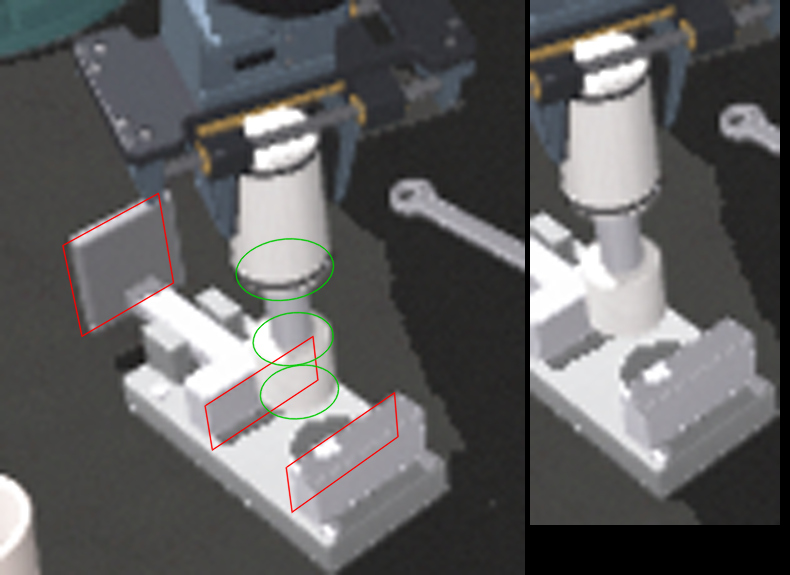

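Relative to the jaws in this picture, the foot will land at about (295,436) in the enlarged crop, and the middle of the gap is (296,435), so it's centred. Lowering gently.

>>> servo_tool(
  plan=[
    {"dx": 0, "dy": 0, "dz": -0.008, "wx": 0, "wy": 0, "wz": 0, "fingers": 1},
    {"dx": 0, "dy": 0, "dz": -0.008, "wx": 0, "wy": 0, "wz": 0, "fingers": 1},
    {"dx": 0, "dy": 0, "dz": -0.006, "wx": 0, "wy": 0, "wz": 0, "fingers": 1},
    {"dx": 0, "dy": 0, "dz": -0.005, "wx": 0, "wy": 0, "wz": 0, "fingers": 1},
    {"dx": 0, "dy": 0, "dz": -0.004, "wx": 0, "wy": 0, "wz": 0, "fingers": 1},
    {"dx": 0, "dy": 0, "dz": -0.002, "wx": 0, "wy": 0, "wz": 0, "fingers": 1},
    {"dx": 0, "dy": 0, "dz": 0, "wx": 0, "wy": 0, "wz": 0, "fingers": 1},
  ],
)

```text
clock: 10.8
position: [631.6, -230.0, 168.1]
tcp_rot: [-0.152, 0.168, 0.974, 0.024]
ft_force: [-0.0, -0.5, -5.1]
finger_gap: 51.3
```

>>> servo_tool(
  plan=[
    {"dx": 0, "dy": 0, "dz": -0.001, "wx": 0, "wy": 0, "wz": 0, "fingers": 1},
    {"dx": 0, "dy": 0, "dz": -0.001, "wx": 0, "wy": 0, "wz": 0, "fingers": 1},
    {"dx": 0, "dy": 0, "dz": -0.001, "wx": 0, "wy": 0, "wz": 0, "fingers": 1},
    {"dx": 0, "dy": 0, "dz": 0, "wx": 0, "wy": 0, "wz": 0, "fingers": 1},
  ],
)

```text
clock: 11.2
position: [631.6, -230.0, 165.3]
tcp_rot: [-0.152, 0.168, 0.974, 0.024]
ft_force: [-0.4, 0.8, -5.9]
finger_gap: 51.3
```

>>> servo_tool(
  plan=[
    {"dx": 0, "dy": 0, "dz": -0.001, "wx": 0, "wy": 0, "wz": 0, "fingers": 1},
    {"dx": 0, "dy": 0, "dz": -0.001, "wx": 0, "wy": 0, "wz": 0, "fingers": 1},
    {"dx": 0, "dy": 0, "dz": -0.001, "wx": 0, "wy": 0, "wz": 0, "fingers": 1},
    {"dx": 0, "dy": 0, "dz": -0.001, "wx": 0, "wy": 0, "wz": 0, "fingers": 1},
    {"dx": 0, "dy": 0, "dz": 0, "wx": 0, "wy": 0, "wz": 0, "fingers": 1},
  ],
)

```text
clock: 11.7
position: [631.6, -230.0, 161.2]
tcp_rot: [-0.152, 0.168, 0.974, 0.024]
ft_force: [-0.3, 0.7, -5.6]
finger_gap: 51.5
```

>>> servo_tool(
  plan=[
    {"dx": 0, "dy": 0, "dz": -0.001, "wx": 0, "wy": 0, "wz": 0, "fingers": 1},
    {"dx": 0, "dy": 0, "dz": 0, "wx": 0, "wy": 0, "wz": 0, "fingers": 1},
    {"dx": 0, "dy": 0, "dz": -0.001, "wx": 0, "wy": 0, "wz": 0, "fingers": 1},
    {"dx": 0, "dy": 0, "dz": 0, "wx": 0, "wy": 0, "wz": 0, "fingers": 1},
  ],
)

```text
clock: 12.1
position: [631.6, -230.0, 159.2]
tcp_rot: [-0.152, 0.168, 0.974, 0.024]
ft_force: [-0.2, 0.4, -4.1]
finger_gap: 51.3
```

Contact is about to start (the force is dropping).

>>> servo_tool(
  plan=[
    {"dx": 0, "dy": 0, "dz": -0.0005, "wx": 0, "wy": 0, "wz": 0, "fingers": 1},
    {"dx": 0, "dy": 0, "dz": 0, "wx": 0, "wy": 0, "wz": 0, "fingers": 1},
    {"dx": 0, "dy": 0, "dz": 0, "wx": 0, "wy": 0, "wz": 0, "fingers": 1},
  ],
)

```text
clock: 12.4
position: [631.7, -230.0, 158.9]
tcp_rot: [-0.152, 0.168, 0.974, 0.024]
ft_force: [-0.7, 0.2, -5.9]
finger_gap: 51.1
```

>>> servo_tool(
  plan=[
    {"dx": 0, "dy": 0, "dz": -0.0005, "wx": 0, "wy": 0, "wz": 0, "fingers": 1},
    {"dx": 0, "dy": 0, "dz": 0, "wx": 0, "wy": 0, "wz": 0, "fingers": 1},
    {"dx": 0, "dy": 0, "dz": 0, "wx": 0, "wy": 0, "wz": 0, "fingers": 1},
  ],
)

```text
clock: 12.7
position: [631.7, -230.0, 158.3]
tcp_rot: [-0.152, 0.168, 0.974, 0.024]
ft_force: [0.5, 0.2, -5.4]
finger_gap: 51.4
```

Just noise so far; continuing.

>>> servo_tool(
  plan=[
    {"dx": 0, "dy": 0, "dz": -0.0005, "wx": 0, "wy": 0, "wz": 0, "fingers": 1},
    {"dx": 0, "dy": 0, "dz": 0, "wx": 0, "wy": 0, "wz": 0, "fingers": 1},
    {"dx": 0, "dy": 0, "dz": -0.0005, "wx": 0, "wy": 0, "wz": 0, "fingers": 1},
    {"dx": 0, "dy": 0, "dz": 0, "wx": 0, "wy": 0, "wz": 0, "fingers": 1},
  ],
)

```text
clock: 13.1
position: [632.0, -230.1, 158.2]
tcp_rot: [-0.152, 0.168, 0.974, 0.024]
ft_force: [-0.7, 1.3, 3.7]
finger_gap: 51.6
```

>>> servo_tool(
  plan=[
    {"dx": 0, "dy": 0, "dz": -0.0005, "wx": 0, "wy": 0, "wz": 0, "fingers": 1},
    {"dx": 0, "dy": 0, "dz": 0, "wx": 0, "wy": 0, "wz": 0, "fingers": 1},
    {"dx": 0, "dy": 0, "dz": -0.0005, "wx": 0, "wy": 0, "wz": 0, "fingers": 1},
    {"dx": 0, "dy": 0, "dz": 0, "wx": 0, "wy": 0, "wz": 0, "fingers": 1},
  ],
)

```text
clock: 13.5
position: [632.2, -230.2, 158.2]
tcp_rot: [-0.152, 0.168, 0.974, 0.024]
ft_force: [-2.5, 2.0, 13.7]
finger_gap: 51.5
```

Contact made (bed carries it). Ease off 0.7 mm, relax the grip so the foot sits flat, then release.

>>> servo_tool(
  plan=[
    {"dx": 0, "dy": 0, "dz": 0.0007, "wx": 0, "wy": 0, "wz": 0, "fingers": 1},
    {"dx": 0, "dy": 0, "dz": 0, "wx": 0, "wy": 0, "wz": 0, "fingers": 1},
  ],
)

```text
clock: 13.7
position: [632.1, -230.1, 158.1]
tcp_rot: [-0.152, 0.168, 0.974, 0.024]
ft_force: [-1.4, 1.5, 8.3]
finger_gap: 51.6
```

>>> servo_tool(
  plan=[
    {"dx": 0, "dy": 0, "dz": 0, "wx": 0, "wy": 0, "wz": 0, "fingers": 1},
    {"dx": 0, "dy": 0, "dz": 0, "wx": 0, "wy": 0, "wz": 0, "fingers": 1},
    {"dx": 0, "dy": 0, "dz": 0, "wx": 0, "wy": 0, "wz": 0, "fingers": 1},
  ],
  grip_force=4,
)

```text
clock: 14.0
position: [632.3, -230.0, 158.0]
tcp_rot: [-0.152, 0.168, 0.974, 0.024]
ft_force: [-0.3, 0.7, 5.4]
finger_gap: 51.6
```

>>> servo_tool(
  plan=[
    {"dx": 0, "dy": 0, "dz": 0, "wx": 0, "wy": 0, "wz": 0, "fingers": 0.42},
    {"dx": 0, "dy": 0, "dz": 0, "wx": 0, "wy": 0, "wz": 0, "fingers": 0.4},
    {"dx": 0, "dy": 0, "dz": 0, "wx": 0, "wy": 0, "wz": 0, "fingers": 0.38},
    {"dx": 0, "dy": 0, "dz": 0, "wx": 0, "wy": 0, "wz": 0, "fingers": 0.35},
    {"dx": 0, "dy": 0, "dz": 0, "wx": 0, "wy": 0, "wz": 0, "fingers": 0.3},
  ],
)

```text
clock: 14.5
position: [631.6, -230.0, 157.0]
tcp_rot: [-0.152, 0.168, 0.974, 0.024]
ft_force: [0.3, -0.4, -0.1]
finger_gap: 62.9
```

```bash
python3 - <<'E'
from ov import *
s=st(); snap("scene","s6")
im=cv2.imread("pics/s6.png"); a=im[150:290,130:270]
a=cv2.resize(a,None,fx=4,fy=4,interpolation=cv2.INTER_CUBIC); cv2.imwrite("pics/m6.png",a)
E
```

```text
{'clock': 14.5, 'joint_pos': [-0.378, 0.536, 1.642, -0.016, 1.273, -1.599], 'position': [631.624, -230.018, 156.951], 'tcp_rot': [-0.152, 0.168, 0.974, 0.024], 'ft_force': [0.287, -0.401, -0.148], 'finger_gap': 62.906}
```

View pics/m6.png

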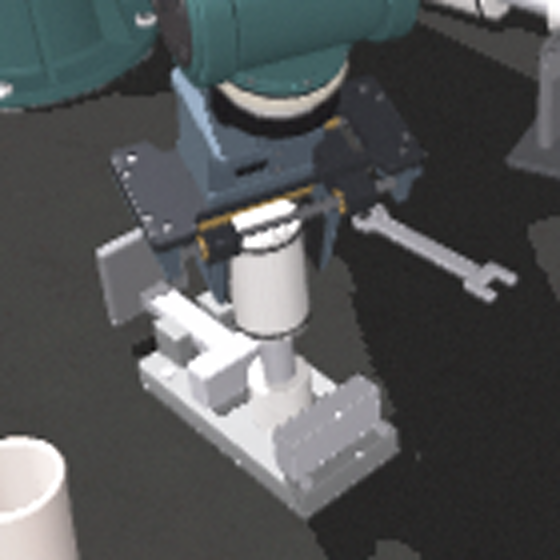

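The damper stands free (force zero, fingers at 63 mm). Open fully and withdraw along the tool axis.

>>> servo_tool(
  plan=[
    {"dx": 0, "dy": 0, "dz": 0, "wx": 0, "wy": 0, "wz": 0, "fingers": 0},
    {"dx": 0, "dy": 0, "dz": 0, "wx": 0, "wy": 0, "wz": 0, "fingers": 0},
    {"dx": 0, "dy": 0, "dz": 0, "wx": 0, "wy": 0, "wz": 0, "fingers": 0},
    {"dx": 0.0029, "dy": -0.001, "dz": 0.0095, "wx": 0, "wy": 0, "wz": 0, "fingers": 0},
    {"dx": 0.0029, "dy": -0.001, "dz": 0.0095, "wx": 0, "wy": 0, "wz": 0, "fingers": 0},
    {"dx": 0.0029, "dy": -0.001, "dz": 0.0095, "wx": 0, "wy": 0, "wz": 0, "fingers": 0},
    {"dx": 0.0058, "dy": -0.002, "dz": 0.019, "wx": 0, "wy": 0, "wz": 0, "fingers": 0},
    {"dx": 0.0058, "dy": -0.002, "dz": 0.019, "wx": 0, "wy": 0, "wz": 0, "fingers": 0},
    {"dx": 0.0058, "dy": -0.002, "dz": 0.019, "wx": 0, "wy": 0, "wz": 0, "fingers": 0},
    {"dx": 0.0058, "dy": -0.002, "dz": 0.019, "wx": 0, "wy": 0, "wz": 0, "fingers": 0},
  ],
)

```text
clock: 15.55
position: [664.1, -241.2, 263.4]
tcp_rot: [-0.152, 0.168, 0.974, 0.024]
ft_force: [-0.2, -0.0, 0.9]
finger_gap: 91.1
```

>>> servo_tool(
  plan=[
    {"dx": 0, "dy": 0, "dz": 0.02, "wx": 0, "wy": 0, "wz": 0, "fingers": 0},
    {"dx": 0, "dy": 0, "dz": 0.02, "wx": 0, "wy": 0, "wz": 0, "fingers": 0},
    {"dx": 0, "dy": 0, "dz": 0.02, "wx": 0, "wy": 0, "wz": 0, "fingers": 0},
    {"dx": 0, "dy": 0, "dz": 0.01, "wx": 0, "wy": 0, "wz": 0, "fingers": 0},
  ],
)

```text
clock: 15.95
position: [663.9, -241.2, 334.3]
tcp_rot: [-0.151, 0.168, 0.974, 0.024]
ft_force: [0.1, -0.3, -0.0]
finger_gap: 91.4
```

```bash
python3 - <<'E'
from ov import *
s=st(); R0=Rn.from_quat(np.roll(s["tcp_rot"],-1)); print(R0.as_matrix().round(3).tolist())
y=np.array([.06,.998,0]); z=np.array([0,0,-1.]); Rt=np.c_[np.cross(y,z),y,z]; print((Rn.from_matrix(Rt)*R0.inv()).as_rotvec().round(3))
E
```

```text
{'clock': 15.95, 'joint_pos': [-0.376, 0.425, 1.466, -0.014, 1.558, -1.602], 'position': [663.907, -241.155, 334.304], 'tcp_rot': [-0.151, 0.168, 0.974, 0.024], 'ft_force': [0.064, -0.278, -0.022], 'finger_gap': 91.361}
[[-0.898, 0.335, -0.286], [0.321, 0.942, 0.097], [0.303, -0.004, -0.953]]
[-0.057 -0.303  0.28 ]
```

>>> servo_tool(
  plan=[
    {"dx": -0.024, "dy": 0.002, "dz": 0, "wx": -0.0057, "wy": -0.0303, "wz": 0.028, "fingers": 0.9},
    {"dx": -0.024, "dy": 0.002, "dz": 0, "wx": -0.0057, "wy": -0.0303, "wz": 0.028, "fingers": 1},
    {"dx": -0.024, "dy": 0.002, "dz": 0, "wx": -0.0057, "wy": -0.0303, "wz": 0.028, "fingers": 1},
    {"dx": -0.024, "dy": 0.002, "dz": 0, "wx": -0.0057, "wy": -0.0303, "wz": 0.028, "fingers": 1},
    {"dx": -0.024, "dy": 0.002, "dz": 0, "wx": -0.0057, "wy": -0.0303, "wz": 0.028, "fingers": 1},
    {"dx": -0.024, "dy": 0.002, "dz": 0, "wx": -0.0057, "wy": -0.0303, "wz": 0.028, "fingers": 1},
    {"dx": -0.024, "dy": 0.002, "dz": 0, "wx": -0.0057, "wy": -0.0303, "wz": 0.028, "fingers": 1},
    {"dx": -0.024, "dy": 0.002, "dz": 0, "wx": -0.0057, "wy": -0.0303, "wz": 0.028, "fingers": 1},
    {"dx": -0.024, "dy": 0.002, "dz": 0, "wx": -0.0057, "wy": -0.0303, "wz": 0.028, "fingers": 1},
    {"dx": -0.024, "dy": 0.002, "dz": 0, "wx": -0.0057, "wy": -0.0303, "wz": 0.028, "fingers": 1},
  ],
  grip_force=10,
)

```text
clock: 16.95
position: [422.4, -220.7, 331.6]
tcp_rot: [-0.001, 0.029, 1.0, 0.0]
ft_force: [-0.7, -0.8, 0.7]
finger_gap: 14.2
```

```bash
python3 - <<'E'
from ov import *
s=st(); c=cal("wrist"); snap("wrist","w7"); snap("scene","s7")
def cr(f,x,y,w,h,s): return cv2.resize(cv2.imread(f)[y:y+h,x:x+w],None,fx=s,fy=s,interpolation=cv2.INTER_CUBIC)
m=np.zeros((384,800,3),np.uint8); m[:,:512]=cv2.imread("pics/w7.png"); b=cr("pics/s7.png",140,160,72,96,4); m[:,512:]=b; cv2.imwrite("pics/m7.png",m)
print(proj("wrist",[(465,-221,100),(635.5,-231,201)],c).round(0))
E
```

```text
{'clock': 16.95, 'joint_pos': [-0.53, -0.124, 2.078, -0.001, 1.189, -2.042], 'position': [422.395, -220.697, 331.559], 'tcp_rot': [-0.001, 0.029, 1.0, 0.0], 'ft_force': [-0.747, -0.801, 0.715], 'finger_gap': 14.197}
[[254. 194.]
 [254. 342.]]
```

View pics/m7.png

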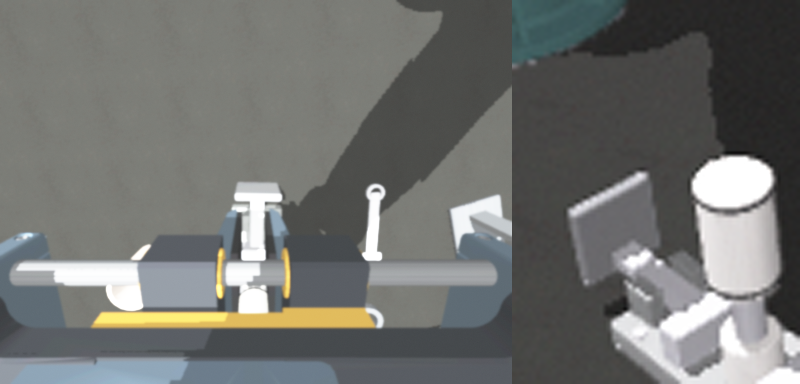

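```bash
python3 - <<'E'
from ov import *
K,r,t=c=cal("wrist"); R=cv2.Rodrigues(r)[0]; print((-R.T@t).round(),R[2].round(2))
for z in(100,80): print(z,ray("wrist",[(236,183),(281,183),(258,192),(258,183)],z,c).round(1).tolist())
g=cv2.imread("pics/w7.png",0); print(g[172:215,240].tolist(),g[172:215,275].tolist()); print(g[186,225:295].tolist())
E
```

```text
[ 342. -216.  502.] [ 0.28 -0.02 -0.96]
100 [[444.6, -246.2, 100.0], [448.6, -180.4, 100.0], [460.3, -214.8, 100.0], [446.6, -214.1, 100.0]]
80 [[449.7, -247.7, 80.0], [453.9, -178.7, 80.0], [466.2, -214.8, 80.0], [451.8, -214.0, 80.0]]
[124, 124, 124, 124, 125, 124, 125, 124, 128, 146, 174, 191, 194, 195, 197, 199, 199, 199, 200, 205, 223, 249, 255, 255, 255, 255, 255, 254, 243, 186, 140, 143, 176, 205, 222, 247, 255, 255, 255, 239, 148, 99, 90] [125, 126, 125, 125, 125, 127, 127, 128, 128, 132, 152, 178, 193, 198, 198, 199, 200, 199, 199, 200, 206, 232, 253, 255, 255, 255, 255, 255, 253, 224, 157, 133, 147, 171, 184, 186, 188, 193, 188, 175, 167, 164, 164]
[124, 124, 125, 125, 125, 125, 126, 125, 123, 126, 136, 160, 184, 195, 197, 197, 199, 198, 197, 198, 199, 199, 198, 199, 198, 199, 199, 199, 200, 199, 199, 199, 200, 199, 199, 200, 200, 200, 199, 199, 199, 200, 199, 200, 200, 200, 200, 199, 199, 200, 198, 194, 180, 148, 117, 113, 121, 124, 125, 125, 124, 123, 124, 125, 125, 124, 124, 124, 124, 124]
```

Damper stands upright. Plate's push face is at x≈461, y≈-215 (row 192.5, col 257). Descend behind it.

>>> servo_tool(
  plan=[
    {"dx": -0.003, "dy": 0.005, "dz": -0.02, "wx": 0, "wy": 0, "wz": 0, "fingers": 1},
    {"dx": 0, "dy": 0, "dz": -0.03, "wx": 0, "wy": 0, "wz": 0, "fingers": 1},
    {"dx": 0, "dy": 0, "dz": -0.03, "wx": 0, "wy": 0, "wz": 0, "fingers": 1},
    {"dx": 0, "dy": 0, "dz": -0.03, "wx": 0, "wy": 0, "wz": 0, "fingers": 1},
    {"dx": 0, "dy": 0, "dz": -0.03, "wx": 0, "wy": 0, "wz": 0, "fingers": 1},
    {"dx": 0, "dy": 0, "dz": -0.03, "wx": 0, "wy": 0, "wz": 0, "fingers": 1},
    {"dx": 0, "dy": 0, "dz": -0.03, "wx": 0, "wy": 0, "wz": 0, "fingers": 1},
    {"dx": 0, "dy": 0, "dz": -0.03, "wx": 0, "wy": 0, "wz": 0, "fingers": 1},
    {"dx": 0, "dy": 0, "dz": -0.025, "wx": 0, "wy": 0, "wz": 0, "fingers": 1},
    {"dx": 0, "dy": 0, "dz": -0.01, "wx": 0, "wy": 0, "wz": 0, "fingers": 1},
  ],
)

```text
clock: 18.05
position: [419.9, -215.5, 64.5]
tcp_rot: [-0.003, 0.03, 1.0, 0.001]
ft_force: [0.1, -0.6, -0.1]
finger_gap: 0.9
```

>>> servo_tool(
  plan=[
    {"dx": 0.005, "dy": 0, "dz": 0, "wx": 0, "wy": 0, "wz": 0, "fingers": 1},
    {"dx": 0.005, "dy": 0, "dz": 0, "wx": 0, "wy": 0, "wz": 0, "fingers": 1},
    {"dx": 0.003, "dy": 0, "dz": 0, "wx": 0, "wy": 0, "wz": 0, "fingers": 1},
    {"dx": 0.002, "dy": 0, "dz": 0, "wx": 0, "wy": 0, "wz": 0, "fingers": 1},
    {"dx": 0, "dy": 0, "dz": 0, "wx": 0, "wy": 0, "wz": 0, "fingers": 1},
  ],
)

```text
clock: 18.55
position: [436.3, -216.2, 67.2]
tcp_rot: [-0.001, 0.03, 1.0, -0.0]
ft_force: [0.0, -0.3, 0.2]
finger_gap: 0.3
```

>>> servo_tool(
  plan=[
    {"dx": 0.002, "dy": 0, "dz": 0, "wx": 0, "wy": 0, "wz": 0, "fingers": 1},
    {"dx": 0.002, "dy": 0, "dz": 0, "wx": 0, "wy": 0, "wz": 0, "fingers": 1},
    {"dx": 0.002, "dy": 0, "dz": 0, "wx": 0, "wy": 0, "wz": 0, "fingers": 1},
    {"dx": 0.001, "dy": 0, "dz": 0, "wx": 0, "wy": 0, "wz": 0, "fingers": 1},
    {"dx": 0.001, "dy": 0, "dz": 0, "wx": 0, "wy": 0, "wz": 0, "fingers": 1},
    {"dx": 0.001, "dy": 0, "dz": 0, "wx": 0, "wy": 0, "wz": 0, "fingers": 1},
    {"dx": 0.001, "dy": 0, "dz": 0, "wx": 0, "wy": 0, "wz": 0, "fingers": 1},
  ],
)

```text
clock: 19.25
position: [445.6, -216.0, 66.5]
tcp_rot: [-0.001, 0.03, 1.0, 0.0]
ft_force: [-0.2, -0.3, 0.3]
finger_gap: 0.2
```

>>> servo_tool(
  plan=[
    {"dx": 0.001, "dy": 0, "dz": 0, "wx": 0, "wy": 0, "wz": 0, "fingers": 1},
    {"dx": 0.001, "dy": 0, "dz": 0, "wx": 0, "wy": 0, "wz": 0, "fingers": 1},
    {"dx": 0.001, "dy": 0, "dz": 0, "wx": 0, "wy": 0, "wz": 0, "fingers": 1},
    {"dx": 0.001, "dy": 0, "dz": 0, "wx": 0, "wy": 0, "wz": 0, "fingers": 1},
  ],
)

```text
clock: 19.65
position: [449.2, -216.0, 66.4]
tcp_rot: [-0.002, 0.03, 1.0, 0.0]
ft_force: [-5.0, -3.3, 1.0]
finger_gap: 0.6
```

>>> servo_tool(
  plan=[
    {"dx": 0.001, "dy": 0, "dz": 0, "wx": 0, "wy": 0, "wz": 0, "fingers": 1},
    {"dx": 0.001, "dy": 0, "dz": 0, "wx": 0, "wy": 0, "wz": 0, "fingers": 1},
    {"dx": 0.001, "dy": 0, "dz": 0, "wx": 0, "wy": 0, "wz": 0, "fingers": 1},
    {"dx": 0.001, "dy": 0, "dz": 0, "wx": 0, "wy": 0, "wz": 0, "fingers": 1},
  ],
)

```text
clock: 20.05
position: [453.2, -216.0, 66.4]
tcp_rot: [-0.002, 0.03, 1.0, 0.0]
ft_force: [-4.0, -3.2, 0.7]
finger_gap: 0.8
```

>>> servo_tool(
  plan=[
    {"dx": 0.001, "dy": -0.0001, "dz": 0, "wx": 0, "wy": 0, "wz": 0, "fingers": 1},
    {"dx": 0.001, "dy": -0.0001, "dz": 0, "wx": 0, "wy": 0, "wz": 0, "fingers": 1},
    {"dx": 0.001, "dy": -0.0001, "dz": 0, "wx": 0, "wy": 0, "wz": 0, "fingers": 1},
    {"dx": 0.001, "dy": -0.0001, "dz": 0, "wx": 0, "wy": 0, "wz": 0, "fingers": 1},
    {"dx": 0.0007, "dy": 0, "dz": 0, "wx": 0, "wy": 0, "wz": 0, "fingers": 1},
    {"dx": 0.0007, "dy": 0, "dz": 0, "wx": 0, "wy": 0, "wz": 0, "fingers": 1},
    {"dx": 0.0007, "dy": 0, "dz": 0, "wx": 0, "wy": 0, "wz": 0, "fingers": 1},
    {"dx": 0.0007, "dy": 0, "dz": 0, "wx": 0, "wy": 0, "wz": 0, "fingers": 1},
  ],
)

```text
clock: 20.85
position: [460.3, -216.4, 66.5]
tcp_rot: [-0.001, 0.03, 1.0, 0.0]
ft_force: [-3.8, -2.7, -1.6]
finger_gap: 0.8
```

>>> servo_tool(
  plan=[
    {"dx": 0.0007, "dy": 0, "dz": 0, "wx": 0, "wy": 0, "wz": 0, "fingers": 1},
    {"dx": 0.0007, "dy": 0, "dz": 0, "wx": 0, "wy": 0, "wz": 0, "fingers": 1},
    {"dx": 0.0007, "dy": 0, "dz": 0, "wx": 0, "wy": 0, "wz": 0, "fingers": 1},
    {"dx": 0.0007, "dy": 0, "dz": 0, "wx": 0, "wy": 0, "wz": 0, "fingers": 1},
    {"dx": 0.0007, "dy": 0, "dz": 0, "wx": 0, "wy": 0, "wz": 0, "fingers": 1},
  ],
)

```text
clock: 21.35
position: [463.6, -216.5, 66.5]
tcp_rot: [-0.002, 0.03, 1.0, 0.0]
ft_force: [-7.2, -4.8, 0.7]
finger_gap: 0.4
```

>>> servo_tool(
  plan=[
    {"dx": 0.0007, "dy": 0, "dz": 0, "wx": 0, "wy": 0, "wz": 0, "fingers": 1},
    {"dx": 0.0007, "dy": 0, "dz": 0, "wx": 0, "wy": 0, "wz": 0, "fingers": 1},
    {"dx": 0.0007, "dy": 0, "dz": 0, "wx": 0, "wy": 0, "wz": 0, "fingers": 1},
    {"dx": 0.0007, "dy": 0, "dz": 0, "wx": 0, "wy": 0, "wz": 0, "fingers": 1},
    {"dx": 0.0007, "dy": 0, "dz": 0, "wx": 0, "wy": 0, "wz": 0, "fingers": 1},
  ],
)

```text
clock: 21.85
position: [467.1, -216.5, 66.5]
tcp_rot: [-0.002, 0.03, 1.0, 0.0]
ft_force: [-8.5, -4.8, 0.4]
finger_gap: 0.8
```

>>> servo_tool(
  plan=[
    {"dx": 0.0007, "dy": -0.0001, "dz": 0, "wx": 0, "wy": 0, "wz": 0, "fingers": 1},
    {"dx": 0.0007, "dy": -0.0001, "dz": 0, "wx": 0, "wy": 0, "wz": 0, "fingers": 1},
    {"dx": 0.0007, "dy": -0.0001, "dz": 0, "wx": 0, "wy": 0, "wz": 0, "fingers": 1},
    {"dx": 0.0007, "dy": -0.0001, "dz": 0, "wx": 0, "wy": 0, "wz": 0, "fingers": 1},
    {"dx": 0.0007, "dy": -0.0001, "dz": 0, "wx": 0, "wy": 0, "wz": 0, "fingers": 1},
  ],
)

```text
clock: 22.35
position: [470.5, -216.9, 66.5]
tcp_rot: [-0.002, 0.03, 1.0, 0.0]
ft_force: [-7.4, -2.2, 1.9]
finger_gap: 0.3
```

>>> servo_tool(
  plan=[
    {"dx": 0.0007, "dy": 0, "dz": 0, "wx": 0, "wy": 0, "wz": 0, "fingers": 1},
    {"dx": 0.0007, "dy": 0, "dz": 0, "wx": 0, "wy": 0, "wz": 0, "fingers": 1},
    {"dx": 0.0007, "dy": 0, "dz": 0, "wx": 0, "wy": 0, "wz": 0, "fingers": 1},
    {"dx": 0.0007, "dy": 0, "dz": 0, "wx": 0, "wy": 0, "wz": 0, "fingers": 1},
  ],
)

```text
clock: 22.75
position: [473.4, -217.0, 66.6]
tcp_rot: [-0.002, 0.03, 1.0, 0.0]
ft_force: [-8.2, -4.5, 0.4]
finger_gap: 0.5
```

```bash
python3 - <<'E'
from ov import *
st(); snap("scene","s8"); snap("top","t8")
g0=cv2.imread("pics/s7.png");g1=cv2.imread("pics/s8.png")
print(np.abs(g0.astype(int)-g1).sum(2)[180:260:8,180:230:6].tolist())
E
```

```text
{'clock': 22.75, 'joint_pos': [-0.474, 0.339, 2.142, -0.002, 0.664, -1.984], 'position': [473.395, -217.041, 66.565], 'tcp_rot': [-0.002, 0.03, 1.0, 0.0], 'ft_force': [-8.182, -4.455, 0.433], 'finger_gap': 0.472}
[[56, 46, 103, 100, 84, 92, 23, 1, 5], [11, 75, 96, 0, 3, 9, 2, 5, 6], [2, 2, 13, 10, 7, 2, 3, 11, 2], [7, 559, 0, 0, 0, 8, 2, 2, 3], [9, 470, 399, 571, 217, 5, 3, 6, 11], [105, 4, 12, 11, 76, 2, 3, 7, 1], [7, 1, 15, 2, 64, 36, 7, 5, 3], [15, 287, 367, 272, 359, 5, 5, 1, 4], [25, 295, 3, 23, 123, 311, 4, 66, 11], [2, 211, 225, 10, 37, 64, 2, 1, 1]]
```

Steady 8–9 N: the damper is sliding along. Continue slowly until the force rises.

>>> servo_tool(
  plan=[
    {"dx": 0.0005, "dy": 0, "dz": 0, "wx": 0, "wy": 0, "wz": 0, "fingers": 1},
    {"dx": 0.0005, "dy": 0, "dz": 0, "wx": 0, "wy": 0, "wz": 0, "fingers": 1},
    {"dx": 0.0005, "dy": 0, "dz": 0, "wx": 0, "wy": 0, "wz": 0, "fingers": 1},
    {"dx": 0.0005, "dy": 0, "dz": 0, "wx": 0, "wy": 0, "wz": 0, "fingers": 1},
  ],
)

```text
clock: 23.25
position: [475.3, -217.1, 66.5]
tcp_rot: [-0.002, 0.03, 1.0, 0.0]
ft_force: [-8.1, -4.7, 0.0]
finger_gap: 0.5
```

>>> servo_tool(
  plan=[
    {"dx": 0.0005, "dy": 0, "dz": 0, "wx": 0, "wy": 0, "wz": 0, "fingers": 1},
    {"dx": 0.0005, "dy": 0, "dz": 0, "wx": 0, "wy": 0, "wz": 0, "fingers": 1},
    {"dx": 0.0005, "dy": 0, "dz": 0, "wx": 0, "wy": 0, "wz": 0, "fingers": 1},
  ],
)

```text
clock: 23.55
position: [476.8, -217.0, 66.5]
tcp_rot: [-0.002, 0.03, 1.0, 0.0]
ft_force: [-8.3, -5.0, 0.9]
finger_gap: 0.3
```

>>> servo_tool(
  plan=[
    {"dx": 0.0005, "dy": 0, "dz": 0, "wx": 0, "wy": 0, "wz": 0, "fingers": 1},
    {"dx": 0.0005, "dy": 0, "dz": 0, "wx": 0, "wy": 0, "wz": 0, "fingers": 1},
    {"dx": 0.0005, "dy": 0, "dz": 0, "wx": 0, "wy": 0, "wz": 0, "fingers": 1},
  ],
)

```text
clock: 23.85
position: [477.8, -217.0, 66.5]
tcp_rot: [-0.002, 0.03, 1.0, 0.0]
ft_force: [-15.4, -6.3, 6.0]
finger_gap: 0.9
```

>>> servo_tool(
  plan=[
    {"dx": 0.0005, "dy": 0, "dz": 0, "wx": 0, "wy": 0, "wz": 0, "fingers": 1},
    {"dx": 0.0005, "dy": 0, "dz": 0, "wx": 0, "wy": 0, "wz": 0, "fingers": 1},
    {"dx": 0.0005, "dy": 0, "dz": 0, "wx": 0, "wy": 0, "wz": 0, "fingers": 1},
  ],
)

```text
clock: 24.15
position: [478.0, -216.9, 66.4]
tcp_rot: [-0.003, 0.03, 1.0, 0.001]
ft_force: [-27.1, -8.8, 15.7]
finger_gap: 0.5
```

The force rises sharply and motion has stopped at x=478 (31 mm of travel), so the foot is clamped. Back away.

>>> servo_tool(
  plan=[
    {"dx": -0.002, "dy": 0, "dz": 0, "wx": 0, "wy": 0, "wz": 0, "fingers": 1},
    {"dx": -0.005, "dy": 0, "dz": 0, "wx": 0, "wy": 0, "wz": 0, "fingers": 1},
    {"dx": -0.01, "dy": 0, "dz": 0, "wx": 0, "wy": 0, "wz": 0, "fingers": 1},
    {"dx": -0.015, "dy": 0, "dz": 0, "wx": 0, "wy": 0, "wz": 0, "fingers": 1},
    {"dx": -0.015, "dy": 0, "dz": 0, "wx": 0, "wy": 0, "wz": 0, "fingers": 1},
    {"dx": 0, "dy": 0, "dz": 0.03, "wx": 0, "wy": 0, "wz": 0, "fingers": 1},
    {"dx": 0, "dy": 0, "dz": 0.04, "wx": 0, "wy": 0, "wz": 0, "fingers": 1},
    {"dx": 0, "dy": 0, "dz": 0.04, "wx": 0, "wy": 0, "wz": 0, "fingers": 1},
    {"dx": 0, "dy": 0, "dz": 0.04, "wx": 0, "wy": 0, "wz": 0, "fingers": 1},
    {"dx": 0, "dy": 0, "dz": 0.02, "wx": 0, "wy": 0, "wz": 0, "fingers": 1},
  ],
)

```text
clock: 25.15
position: [433.0, -217.4, 239.7]
tcp_rot: [0.001, 0.03, 1.0, -0.001]
ft_force: [-0.2, -0.4, -0.7]
finger_gap: 0.8
```

```bash
python3 - <<'E'
from ov import *
st(); snap("scene","s9"); snap("top","t9")
A=draw("scene","pics/s9.png",(130,150,105,130),4,[]); B=draw("top","pics/t9.png",(290,160,75,105),5,[])
m=np.zeros((525,800,3),np.uint8); m[:520,:420]=A; m[:525,425:800]=B; cv2.imwrite("pics/m9.png",m)
E
```

```text
{'clock': 25.15, 'joint_pos': [-0.513, -0.005, 2.145, -0.001, 1.0, -2.023], 'position': [433.036, -217.408, 239.734], 'tcp_rot': [0.001, 0.03, 1.0, -0.001], 'ft_force': [-0.199, -0.394, -0.694], 'finger_gap': 0.773}
```

The picture budget is used up, so I'll check uprightness numerically. Head and foot should have shifted by the same amount since the free-standing picture.

```bash
python3 - <<'E'
from ov import *
st(); a=cv2.imread("pics/s7.png",0); b=cv2.imread("pics/s9.png",0)
def sh(x,y,w,h):
    r=cv2.matchTemplate(b[y-10:y+h+20,x-10:x+w+25],a[y:y+h,x:x+w],cv2.TM_CCOEFF_NORMED); _,v,_,l=cv2.minMaxLoc(r); return l[0]-10,l[1]-10,round(v,2)
print("head",sh(183,197,27,40),"plate",sh(152,200,25,34),"headtop",sh(184,197,25,16),"rod",sh(193,230,16,14))
p=lambda x,y,z:proj("scene",[(x,y,z)])[0]
for z in(201,45): print("expected shift",z,(p(649,-232,z)-p(635.5,-231,z)).round(1))
for z in(80,): print("plate exp",(p(493,-218,z)-p(462,-216,z)).round(1))
E
```

```text
{'clock': 25.25, 'joint_pos': [-0.513, -0.004, 2.145, -0.001, 0.998, -2.023], 'position': [433.582, -217.605, 239.313], 'tcp_rot': [0.001, 0.03, 1.0, -0.001], 'ft_force': [-0.287, -0.058, -0.941], 'finger_gap': 0.499}
head (4, 3, 0.93) plate (6, 5, 0.73) headtop (4, 2, 0.94) rod (4, 3, 0.82)
expected shift 201 [3.3 2.2]
expected shift 45 [3.  2.3]
plate exp [6.1 4.3]
```

Head and rod shifted equally, as expected, and the plate moved about 31 mm. Everything is consistent, so I'm handing in.

```bash
python3 -c "
from plant import manip; print(manip.close_job())"
```

```text
the job is handed in; nothing more can be done
None
```

The damper is standing upright in the clamp with its foot held between both jaws. The robot is backed away, and the job was handed in after about 25 s of robot time.

I gripped the middle-sized damper by its head, drew it out of the cradle along its axis, turned it upright and set it on the bed. After release it stood free, with the force at about zero. I then pushed the sliding jaw by its plate.

**Last checks**
- **Clamping:** the push ran at about 8 N and stopped dead at about 27 N, after about 31 mm of plate travel. That is consistent with the jaw reading about 36 mm; I had no direct jaw reading.
- **Uprightness:** comparing scene pictures, the damper's head moved 4 px right and 2–3 px down and its rod 4 and 3 px. About 3 and 2 px was expected, so it slid without tipping.
- **Contact:** at the end nothing was touching the gripper (force about 1 N or less).

**Did not go cleanly**
- The last picture could not be viewed because the limit of 12 was reached, so the final check is by numbers only.
- The first three move calls were refused, probably because the rows were incomplete. They moved nothing.
- On the first approach, joint 5 read 0.306 against its 0.31 limit. I moved off it at once by tilting the tool less.
- The scene camera's overlay sat about 1–2 px off the damper and sliding jaw.

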